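# Set and clamp the mitre angle of a profile saw

### The job

Set the saw for a 35 degree mitre: swing the turntable round until the pointer in front of its upright handle stands at 35 degrees to the left of the scale's zero mark, then turn the wing knob of the rim clamp clockwise until it is firmly tight. Finally, with the fingers closed, push the handle firmly sideways from beside it, with about 10 newtons, to check that the table holds its setting, and leave it so, without shifting the things lying about.

Things in the scene. Friction and masses are not known exactly. Their poses are not given: they have to be found in the camera images.
- turntable (a joint): Angle of the saw's turntable in rad: 0 with the pointer at the zero mark (handle straight in front), growing as the handle swings left seen from the robot (towards the saw's +y, clockwise from above). 35 degrees is 0.611. Range -0.45 to 0.95. The pivot is stiff: with the clamp slack it stays where it is left, and the handle needs about 4 N sideways to move.
- saw: The fixed saw. Origin on the work surface under the pivot axis; x points from the front (robot side) to the fences, y left, z up. Grey bed 560 x 720 mm, 40 mm high. Pale graduated ring round the turntable, 528 mm across, 52 mm high, black marks every 5 degrees, longer every 15, the longest and thickest at zero (front). Roller tables left and right of the bed, 60 mm high.
- saw_axis (a point): Point on the turntable's vertical pivot axis at its top face, 60 mm above the work surface; x and y as the saw's. The turntable is a bare steel disc 456 mm across. Fences, 137 mm high, start 39 mm behind the axis; two air cylinders stand 12 mm in front of the axis and 245 mm left and right of it, 103 to 283 mm above the work surface.
- handle: Upright black plastic handle on the turntable, 165 mm from the pivot axis; round, 29 to 33 mm across above a 38 mm foot, 98 mm tall. Origin at the centre of its foot, 66 mm above the work surface; z up. It stands on a plate 44 mm wide with a thin dark pointer at its nose that reaches over the scale; all turn with the turntable, the handle does not spin on its own.
- handle_grip (a point): Point on the handle's axis at the height to grip or push, 132 mm above the work surface and 32 mm below the handle's top; the handle is 33 mm across here. Its x axis points to the pivot axis.
- knob_grip (a point): Centre of the wing of the rim clamp's black knob, on its vertical screw axis, 115.5 mm above the work surface. The wing is an upright bar 62 mm long along this point's x axis, 14 mm thick along y and 30 mm tall (15 mm above and below this point), on a round boss of 34 mm.
- clamp_knob: The wing knob; origin 28 mm below knob_grip, on top of the grey clamp block (46 mm wide, top 87 mm above the work surface) fixed to the bed 45 degrees right of the zero mark, 212 mm from the pivot axis. Clockwise from above tightens. Starts slack: an unknown 0.4 to 2 rad of even, easy turning (0.35 N m); once the shoe bites the torque climbs by 0.5 N m per rad.
- clamp_shoe: Brass shoe, 18 mm across, under the block on the screw axis; on its steep quick-action thread it goes 3 mm down per rad of knob and presses on the turntable's rim. Origin under its centre. Firmly tight is 0.7 N m or more on the knob, 0.7 rad or more past first contact; the thread then holds about 110 N when let go. Over 50 N holds the table against 25 N on the handle.
- offcut: Offcut of square aluminium tube, 80 x 40 x 40 mm, lying at the front left on the saw's bed; bystander, not to be shifted. Origin at the centre of its underside.
- try_square: Try square with wooden stock (100 x 18 x 18 mm) and steel blade, lying at the front right on the saw's bed, outward of the clamp; bystander. Origin under the middle of the stock.
- tape_measure: Grey tape measure, 70 x 36 x 64 mm, standing on the table in front of the saw; bystander. Origin at the centre of its underside.
- bench_brush: Brush, 220 mm long, lying on the table; bystander. Origin under its middle.
- spanner: Steel spanner, 180 mm long, lying on the table; bystander. Origin under its middle.
- oil_bottle: Grey closed bottle, 60 mm across, 170 mm tall, standing on the table right of the saw; bystander. Origin at the centre of its underside.
- end_plug: Black round profile plug, 44 mm across, 30 mm tall, on the table; bystander. Origin at the centre of its underside.

How it is judged:
By the outcome, as a careful person would: the job done as asked, in the order asked, and still so for the second after the job is handed in, with the robot touching nothing.
It also fails if it takes over 72 s, if anything falls off the work surface, if the arm or the gripper's body presses on something with over 40 N, if the wrist force passes 120 N, or if a joint passes its speed limit or range.

### The arm

A 6-joint arm with a two-finger parallel gripper is mounted at the origin on the work surface. World frame = base frame: x ahead of the robot, y to its left, z up, the work surface at z = 0. Lengths are in m, angles in rad, forces in N, time in s.
With the tool pointing down it reaches from about 0.35 to 0.975 m from the base axis. Payload 7.1 kg.
Tool frame: the origin (TCP) lies midway between the tips of the shut fingers; the grasp point (between the pads) lies arm.pinch_z behind it (arm.pinch_z is the distance from the TCP to the grasp point, in m); z points along the fingers, y is the line along which they close (so a half turn about z gives the same grasp; the last joint's range is limited). The gripper opens to 88 mm and grips with 3 to 60 N. Pads are 20 mm wide; open, the fingers measure 115 mm over their backs; the gripper's body (75 mm by 178 mm) begins 61 mm behind the grasp point.
Start: joints at [-1.192, 0.423, 1.63, -0, 1.089, -0.019], TCP at [0.242, -0.576, 0.223] pointing down, gripper open.
Joint ranges: [-3, 3], [-0.9, 2.11], [0.09, 2.58], [-1.31, 4.45], [0.11, 2.69], [-2.54, 2.54]. Speed limits (rad/s): [2.39, 2.39, 3.01, 3.14, 3.14, 3.14].

### API

Orientations are given as a rotation vector (axis times angle).
In Python, from workcell import arm gives the robot as it stands.
- The arm moves only by the tool apply_moves, never from a script. Its argument "deltas" is a list of rows, each a list of 3 entries, a list of its own where there are three numbers: the shift along the tool's x, y, z each as a share of 50 mm, from -1 to 1, then the turn, a rotation vector about the tool's x, y, z each as a share of 5 degrees, from -1 to 1, then the closure, from -1 (fully open) to 1 (shut). A call has exactly 10 rows; each row shifts and turns the commanded pose from where the row before left it, along the tool's axes as they then stand; what a row does not reach is not made up. A row lasts 1/10 s, in which the tool goes at most 50 mm and 8.59 degrees, less where a joint would pass 70% of its speed; a pose out of reach is approached as far as the arm can. A call with a number of a shift or a turn outside -1 to 1 is refused whole. A call with a gripper value outside its range is refused whole. The fingers move at their own pace and stop on an object; "grip_force" is the grip in N (left out, the last holds). Time passes only in rows, so rows that do not move let the fingers close, or fill a call up. It gives the time, the measured TCP pose, the force, the opening and the grip force at its end, in the units of the state.
- arm.sense(): the state, without advancing time (a new reading comes with each control period).
- arm.grab_frame(name): name is "side" or "top"; returns a dict with "frame" (480x640x3 uint8, blue, green, red), "fx", "fy", "cx", "cy" (pixels), "T" (4x4, takes a point from camera to world coordinates). Camera axes: x right, y down, z forward; pixel columns grow to the right and rows downward; lengths in m; the calibration is good to about 2 mm. A picture is of the moment at which its call begins. There is no depth.
- arm.close_job(): hands the job in; it is judged then, once.
The state is a dict: "time": time; "qpos": joint angles; "joint_velocities": joint speeds; "joint_torque": joint torques, N m; "position": TCP position; "ee_rot": TCP orientation; "force": force on the tool from outside, world axes, zero at the start; "moment": the same for the moment, N m; "gripper_width": finger opening in m; "grip_force": force on a finger pad.
Only numpy, scipy, OpenCV 4.12 (cv2) and the standard library are available. Lean on these libraries where they do the work, as an engineer would, in place of code of your own. Each camera call takes 0.05 s, during which the arm holds its last target. There are 200 camera calls.

## Working session

There is one attempt and no reset: what is moved stays moved. The work goes in short steps, Python scripts to look and compute and a tool call to move; the robot and the scene stay as the last step left them, time stands still between calls to the robot, and variables do not carry over. Pictures are saved under pics/ and viewed, at most 10 in all, crops included, and the job is handed in when it is done.

Besides the shell and the picture viewer there is one more tool, called after ">>>" by a JSON object that holds its "op" and its "data". apply_moves: Moves the arm, as the interface text tells. Shift numbers are shares of 50 mm and turn numbers shares of 5 degrees, none past 1 either way. Its arguments: {"type":"object","properties":{"deltas":{"type":"array","items":{"type":"array"}},"grip_force":{"type":"number"}},"required":["deltas"]}

```bash
mkdir -p pics; ls; python3 - <<'E'
from workcell import arm
import cv2
s=arm.sense();print(s, arm.pinch_z)
for n in("top","side"):
    f=arm.grab_frame(n);cv2.imwrite(f"pics/{n}0.png",f["frame"]);print(n,f["fx"],f["fy"],f["cx"],f["cy"],f["T"].round(4).tolist() if hasattr(f["T"],'round') else f["T"])
E
```

```text
pics
{'time': 0.0, 'qpos': array([-1.19202925e+00,  4.23808543e-01,  1.63069355e+00,  2.26477681e-05,
        1.08860174e+00, -1.90110585e-02]), 'joint_velocities': array([ 8.88384190e-04,  1.07966260e-03, -5.01198695e-04,  9.45537852e-04,
       -1.69556218e-05, -1.38098321e-03]), 'joint_torque': array([-3.73855855e-04, -5.44631839e+01, -2.73673064e+01,  6.43292419e-02,
        2.26987054e-02, -1.35612931e-04]), 'position': array([ 0.24192305, -0.57567308,  0.22192047]), 'ee_rot': array([-3.07820367e+00, -6.20406531e-01,  3.93502380e-04]), 'force': array([0.04838802, 0.53445154, 0.05581341]), 'moment': array([-0.01531251,  0.04037757,  0.02652187]), 'grip_force': 0.0, 'gripper_width': 0.0876737090634102} 0.0187
top 521.1895818742832 521.1895818742832 329.8106941507884 241.78093673474805 [[-0.0178, -0.9941, 0.1072, 0.4014], [-0.9996, 0.0202, 0.0214, -0.1058], [-0.0234, -0.1068, -0.994, 1.349], [0.0, 0.0, 0.0, 1.0]]
side 462.9275296067047 462.9275296067047 322.5935284058988 243.91188072713413 [[-0.8762, -0.3349, 0.3466, 0.1267], [-0.4819, 0.6187, -0.6205, 0.6343], [-0.0066, -0.7107, -0.7035, 0.9307], [0.0, 0.0, 0.0, 1.0]]
```

View pics/top0.png

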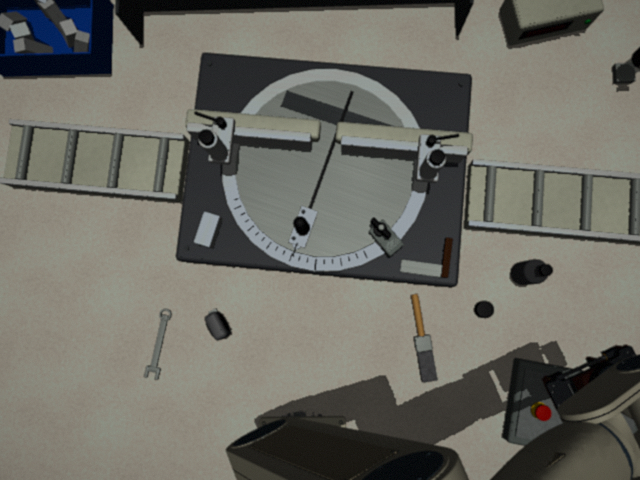

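View pics/side0.png

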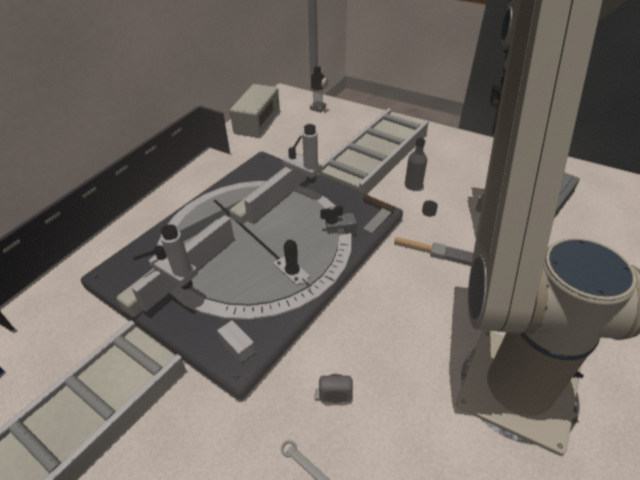

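Top view: bed corners ≈ (202,53), (471,73), (457,287), (177,260); handle top (302,226), zero mark (317,266), knob (381,229). Next I'll fit the saw pose and check the overlay.

```bash
cat > h.py <<'E'
import numpy as np, cv2
from workcell import arm
from scipy.spatial.transform import Rotation as R
def ray(f,u,v,z):
    d=f["T"][:3,:3]@[(u-f["cx"])/f["fx"],(v-f["cy"])/f["fy"],1]; o=f["T"][:3,3]
    return (o+d*(z-o[2])/d[2])[:2]
def proj(f,P):
    P=np.atleast_2d(P); c=(P-f["T"][:3,3])@f["T"][:3,:3]
    return np.c_[c[:,0]/c[:,2]*f["fx"]+f["cx"],c[:,1]/c[:,2]*f["fy"]+f["cy"]]
def fr(n):
    f=arm.grab_frame(n); f["T"]=np.array(f["T"]); return f
def sawpt(s,x,y,z):
    c,k=np.cos(s[2]),np.sin(s[2]); return np.array([s[0]+c*x-k*y,s[1]+k*x+c*y,z])
def onring(s,r,a,z): # a: left angle, rad, from front
    return sawpt(s,-r*np.cos(a),r*np.sin(a),z)
E
python3 - <<'E'
from h import *
f=fr("top")
cor=[(202,53,.28,.36),(471,73,.28,-.36),(457,287,-.28,-.36),(177,260,-.28,.36)]
W=np.array([ray(f,u,v,.04) for u,v,_,_ in cor]);print(W, np.linalg.norm(W-np.roll(W,1,0),axis=1))
d=(W[0]-W[3]+W[1]-W[2]); th=np.arctan2(d[1],d[0]); print("bed centre",W.mean(0),"th",th)
# ring circle from outer edge, left/right/front picks
g=cv2.cvtColor(f["frame"],cv2.COLOR_BGR2GRAY)
c0=W.mean(0); pts=[]
for a in np.radians(np.arange(-40,70,2.)):
    rs=np.arange(.24,.29,.0005)
    P=np.array([onring((*c0,th),r,a,.052) for r in rs]); q=proj(f,P).astype(np.float32)
    val=cv2.remap(g,q[:,:1],q[:,1:],cv2.INTER_LINEAR).ravel().astype(float)
    i=np.argmin(np.gradient(cv2.GaussianBlur(val[None],(1,1),0).ravel()[:]) if 0 else val[6:]-val[:-6])
    pts.append(P[i+3,:2])
pts=np.array(pts)
from scipy.optimize import least_squares
r=least_squares(lambda p:np.hypot(*(pts-p[:2]).T)-.264,c0,loss="soft_l1",f_scale=.002)
print("axis",r.x,"res",np.abs(r.fun).mean())
for n,u,v,z in[("handletop",302,226,.164),("zero",317,266,.052),("knob",381,229,.13)]:
    p=ray(f,u,v,z);e=p-r.x; print(n,p,np.hypot(*e),"left ang from -x",np.degrees(np.arctan2(e[1],-e[0])))
s=(*r.x,th)
im=cv2.resize(f["frame"][190:280,215:425],None,fx=3.8,fy=3.8,interpolation=cv2.INTER_CUBIC)
for a in(-15,0,15,30,35,45):
    for rr in(.264,.275):
        q=(proj(f,onring(s,rr,np.radians(a),.052))[0]-[215,190])*3.8
        cv2.circle(im,tuple(q.astype(int).tolist()),2,(0,0,255),-1)
cv2.imwrite("pics/c1.png",im)
E
```

```text
[[ 1.05156935  0.25151694]
 [ 0.97651162 -0.45270487]
 [ 0.42294091 -0.39224105]
 [ 0.50400737  0.31057343]] [0.55073751 0.70821044 0.556863   0.70747436]
bed centre [ 0.73875731 -0.07071389] th -0.10811977264352056
axis [ 0.73302004 -0.06814119] res 0.0007565886673313341
handletop [ 0.56695896 -0.01703106] 0.1737484552708228 left ang from -x 17.107271471084832
zero [ 0.48121923 -0.04486574] 0.25287426718716094 left ang from -x 5.281181376363971
knob [ 0.56066559 -0.20059765] 0.21737242391536432 left ang from -x -37.54271041865984
```

View pics/c1.png

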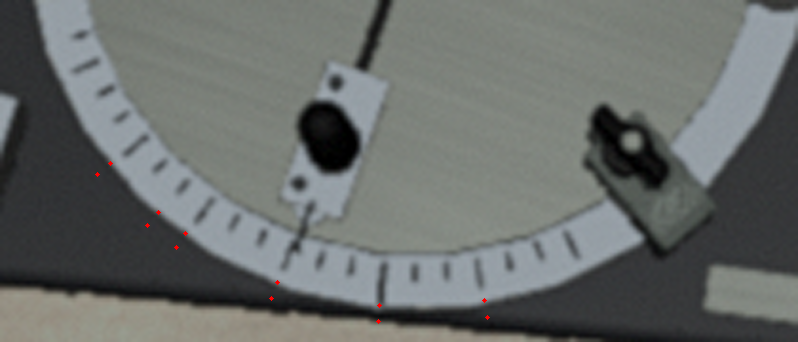

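Zoomed crop: zero mark (380,285), pointer on ~15° left (tip (293,248)), the 35° mark at (183,187), and the wing running from (600,112) to (657,180). I'll refine the yaw from the marks and plan the approach.

```bash
cat >> h.py <<'E'
AX=np.array([0.73302,-0.06814])
def plan(p,yaw,n,tail=0):
    """rows to reach TCP p with tool x at world yaw, tool down"""
    s=arm.sense(); C=R.from_rotvec(s["ee_rot"]); x=C.apply([1,0,0]); pos=np.array(s["position"])
    T=R.from_matrix(np.c_[[np.cos(yaw),np.sin(yaw),0],[np.sin(yaw),-np.cos(yaw),0],[0,0,-1]])
    w=(C.inv()*T).as_rotvec(); st=(np.array(p)-pos)/n
    print("now",pos.round(4),"yaw",np.degrees(np.arctan2(x[1],x[0])).round(2),"q6",s["qpos"][5].round(3),"turn tot deg",np.degrees(w).round(2),"F",np.round(s["force"],1),"M",np.round(s["moment"],2))
    for i in range(n):
        Ci=C*R.from_rotvec(w*i/n)
        print([(Ci.inv().apply(st)/.05).round(2).tolist(),(np.degrees(w)/n/5).round(2).tolist()])
def st():
    s=arm.sense(); x=R.from_rotvec(s["ee_rot"]).apply([1,0,0])
    print(s["time"],np.round(s["position"],4),"yaw",np.degrees(np.arctan2(x[1],x[0])).round(2),"q",np.round(s["qpos"],2),"F",np.round(s["force"],1),"M",np.round(s["moment"],2),"w",round(s["gripper_width"],4),s["grip_force"])
E
python3 - <<'E'
from h import *
f=fr("top")
c=lambda u,v:(215+u/3.8,190+v/3.8)
ang=lambda p:np.degrees(np.arctan2(p[1]-AX[1],-(p[0]-AX[0])))
m={-15:(479,272),0:(381,285),5:(351,268),10:(321,262),20:(262,238),25:(234,229),30:(205,210),35:(183,187),40:(160,168),45:(135,145),50:(118,117),60:(85,67)}
for a,uv in m.items():
    p=ray(f,*c(*uv),.052); print(a,round(ang(p)-a,2),round(np.hypot(*(p-AX)),4))
for uv in[(293,248),(312,203)]: print("ptr",ang(ray(f,*c(*uv),.056)))
print("handle top",ray(f,*c(325,127),.164),"foot side")
a,b=[ray(f,*c(*uv),.1305) for uv in((600,112),(657,180))]
print("wing",a,b,(a+b)/2,np.degrees(np.arctan2(*(b-a)[::-1])),np.hypot(*(b-a)))
E
```

```text
-15 6.33 0.2447
0 6.31 0.2507
5 6.22 0.2423
10 5.98 0.2427
20 5.97 0.2411
25 5.51 0.2442
30 5.94 0.2438
35 5.92 0.2406
40 5.67 0.2416
45 6.04 0.2436
50 6.24 0.2414
60 5.82 0.2442
ptr 20.727359778977835
ptr 20.294129432803988
handle top [ 0.57301326 -0.01371071] foot side
wing [ 0.58364614 -0.18212734] [ 0.54045481 -0.21615134] [ 0.56205048 -0.19913934] -141.7707099245348 0.05498293993854246
```

```bash
python3 -c "
from h import *
plan([.5785,-.0104,.255],np.radians(-20.5),20)"
```

```text
now [ 0.242  -0.5759  0.2222] yaw 22.79 q6 -0.019 turn tot deg [-5.000e-02  2.000e-02  4.329e+01] F [0.5 0.  0.1] M [-0.05 -0.04 -0.  ]
[[0.53, -0.39, -0.03], [-0.0, 0.0, 0.43]]
[[0.51, -0.41, -0.03], [-0.0, 0.0, 0.43]]
[[0.5, -0.43, -0.03], [-0.0, 0.0, 0.43]]
[[0.48, -0.45, -0.03], [-0.0, 0.0, 0.43]]
[[0.46, -0.47, -0.03], [-0.0, 0.0, 0.43]]
[[0.45, -0.48, -0.03], [-0.0, 0.0, 0.43]]
[[0.43, -0.5, -0.03], [-0.0, 0.0, 0.43]]
[[0.41, -0.52, -0.03], [-0.0, 0.0, 0.43]]
[[0.39, -0.53, -0.03], [-0.0, 0.0, 0.43]]
[[0.37, -0.55, -0.03], [-0.0, 0.0, 0.43]]
[[0.35, -0.56, -0.03], [-0.0, 0.0, 0.43]]
[[0.33, -0.57, -0.03], [-0.0, 0.0, 0.43]]
[[0.3, -0.58, -0.03], [-0.0, 0.0, 0.43]]
[[0.28, -0.59, -0.03], [-0.0, 0.0, 0.43]]
[[0.26, -0.6, -0.03], [-0.0, 0.0, 0.43]]
[[0.24, -0.61, -0.03], [-0.0, 0.0, 0.43]]
[[0.21, -0.62, -0.03], [-0.0, 0.0, 0.43]]
[[0.19, -0.63, -0.03], [-0.0, 0.0, 0.43]]
[[0.17, -0.64, -0.03], [-0.0, 0.0, 0.43]]
[[0.14, -0.64, -0.03], [-0.0, 0.0, 0.43]]
```

>>> {"op": "apply_moves", "data": {"deltas": [[[0.53,-0.39,-0.06],[0,0,0.43],-1],[[0.51,-0.41,-0.06],[0,0,0.43],-1],[[0.5,-0.43,-0.06],[0,0,0.43],-1],[[0.48,-0.45,-0.06],[0,0,0.43],-1],[[0.46,-0.47,-0.06],[0,0,0.43],-1],[[0.45,-0.48,-0.06],[0,0,0.43],-1],[[0.43,-0.5,-0.06],[0,0,0.43],-1],[[0.41,-0.52,-0.06],[0,0,0.43],-1],[[0.39,-0.53,-0.06],[0,0,0.43],-1],[[0.37,-0.55,-0.06],[0,0,0.43],-1]]}}

```text
time: 1.2
position: [0.4106, -0.2916, 0.2528]
ee_rot: [3.141, 0.033, 0.0]
force: [-0.1, -0.4, -0.3]
gripper_width: 0.0882
grip_force: 0.0
```

>>> {"op": "apply_moves", "data": {"deltas": [[[0.35,-0.56,0],[0,0,0.43],-1],[[0.33,-0.57,0],[0,0,0.43],-1],[[0.3,-0.58,0],[0,0,0.43],-1],[[0.28,-0.59,0],[0,0,0.43],-1],[[0.26,-0.6,0],[0,0,0.43],-1],[[0.24,-0.61,0],[0,0,0.43],-1],[[0.21,-0.62,0],[0,0,0.43],-1],[[0.19,-0.63,0],[0,0,0.43],-1],[[0.17,-0.64,0],[0,0,0.43],-1],[[0.14,-0.64,0],[0,0,0.43],-1]]}}

```text
time: 2.2
position: [0.5778, -0.0091, 0.2526]
ee_rot: [3.092, -0.553, -0.0]
force: [0.2, -0.9, -0.1]
gripper_width: 0.0877
grip_force: 0.0
```

```bash
python3 -c "
from h import *
st()
plan([.5785,-.0104,.255],np.radians(-20.5),1)
f=fr('side');cv2.imwrite('pics/s1.png',f['frame'])
P=AX+.165*np.array([-np.cos(np.radians(20.5)),np.sin(np.radians(20.5))])
print(proj(f,[[*P,.164],[*P,.066]]))
plan([.5785,-.0104,.1135],np.radians(-20.5),8)"
```

```text
2.2 [ 0.5778 -0.0091  0.2526] yaw -20.29 q [-0.04  0.32  1.71 -0.    1.11  1.89] F [ 0.2 -0.9 -0.1] M [ 0.08 -0.01  0.05] w 0.0877 0.0
now [ 0.5778 -0.0091  0.2526] yaw -20.29 q6 1.889 turn tot deg [0.01 0.01 0.21] F [ 0.2 -0.9 -0.1] M [ 0.08 -0.01  0.05]
[[0.02, 0.02, -0.05], [0.0, 0.0, 0.04]]
[[288.73858594 241.71957275]
 [290.99905027 269.52824411]]
now [ 0.5801 -0.0057  0.2527] yaw -20.32 q6 1.893 turn tot deg [-0.14 -0.07  0.18] F [1.6 2.3 0.5] M [ 0.16 -0.07  0.03]
[[-0.0, 0.01, 0.35], [-0.0, -0.0, 0.0]]
[[-0.0, 0.01, 0.35], [-0.0, -0.0, 0.0]]
[[0.0, 0.01, 0.35], [-0.0, -0.0, 0.0]]
[[0.0, 0.01, 0.35], [-0.0, -0.0, 0.0]]
[[0.0, 0.01, 0.35], [-0.0, -0.0, 0.0]]
[[0.0, 0.01, 0.35], [-0.0, -0.0, 0.0]]
[[0.0, 0.01, 0.35], [-0.0, -0.0, 0.0]]
[[0.0, 0.01, 0.35], [-0.0, -0.0, 0.0]]
```

View pics/s1.png

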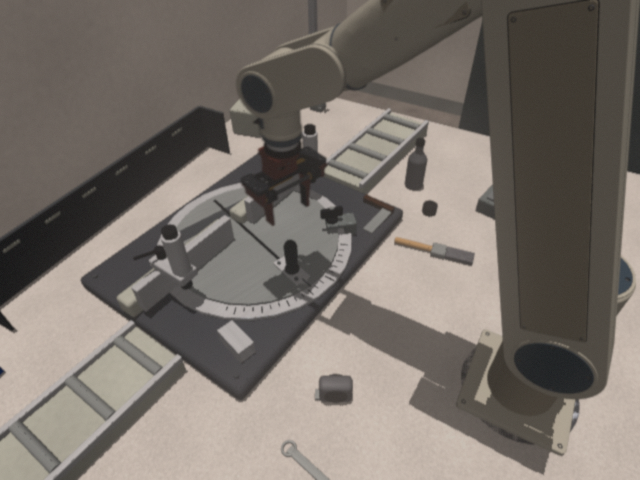

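The side view agrees: handle top at (290,242), as predicted, with the gripper open above it. Descending.

>>> {"op": "apply_moves", "data": {"deltas": [[[0,0.01,0.35],[0,0,0],-1],[[0,0.01,0.35],[0,0,0],-1],[[0,0.01,0.35],[0,0,0],-1],[[0,0.01,0.35],[0,0,0],-1],[[0,0.01,0.35],[0,0,0],-1],[[0,0.01,0.35],[0,0,0],-1],[[0,0.01,0.35],[0,0,0],-1],[[0,0.01,0.33],[0,0,0],-1],[[0,0,0],[0,0,0],-1],[[0,0,0],[0,0,0],-1]]}}

```text
time: 3.25
position: [0.5758, -0.0142, 0.1137]
ee_rot: [3.093, -0.551, -0.001]
force: [-0.3, -0.5, 0.4]
gripper_width: 0.0877
grip_force: 0.0
```

>>> {"op": "apply_moves", "data": {"deltas": [[[0,0,0],[0,0,0],1],[[0,0,0],[0,0,0],1],[[0,0,0],[0,0,0],1],[[0,0,0],[0,0,0],1],[[0,0,0],[0,0,0],1],[[0,0,0],[0,0,0],1],[[0,0,0],[0,0,0],1],[[0,0,0],[0,0,0],1],[[0,0,0],[0,0,0],1],[[0,0,0],[0,0,0],1]], "grip_force": 15}}

```text
time: 4.25
position: [0.5758, -0.0137, 0.1137]
ee_rot: [-3.092, 0.551, 0.0]
force: [-0.8, 4.2, 1.6]
gripper_width: 0.0323
grip_force: 15.0
```

```bash
python3 -c "
from h import *
st()
s=arm.sense()['position'];d=s[:2]-AX
print(np.hypot(*d),np.degrees(np.arctan2(d[1],-d[0]))-6)
f=fr('top');im=cv2.resize(f['frame'][190:280,215:425],None,fx=3.8,fy=3.8,interpolation=cv2.INTER_CUBIC);cv2.imwrite('pics/c2.png',im)
"
```

```text
4.25 [ 0.5758 -0.0137  0.1137] yaw -20.2 q [-0.04  0.5   1.81  0.    0.83  1.88] F [-0.8  4.2  1.6] M [0.92 0.12 0.1 ] w 0.0323 15.000198051411644
0.16633952305230953 13.10182387413726
```

>>> {"op": "apply_moves", "data": {"deltas": [[[0,-0.122,0],[0,0,0.42],1],[[0.004,-0.122,0],[0,0,0.42],1],[[0.002,-0.122,0],[0,0,0.42],1],[[0.002,-0.122,0],[0,0,0.42],1],[[0.002,-0.122,0],[0,0,0.42],1],[[0.002,-0.122,0],[0,0,0.42],1],[[0.002,-0.122,0],[0,0,0.42],1],[[0.002,-0.122,0],[0,0,0.42],1],[[0.002,-0.122,0],[0,0,0.42],1],[[0.002,-0.122,0],[0,0,0.42],1]]}}

```text
time: 5.3
position: [0.6049, 0.0378, 0.1136]
ee_rot: [2.938, -1.107, -0.006]
force: [-8.1, 1.0, 7.4]
gripper_width: 0.0324
grip_force: 15.0
```

```bash
python3 -c "
from h import *
st()
f=fr('top')
st()
s=arm.sense()['position'];d=s[:2]-AX
print(np.hypot(*d),np.degrees(np.arctan2(d[1],-d[0]))-6)
im=cv2.resize(f['frame'][140:280,215:415],None,fx=4,fy=4,interpolation=cv2.INTER_CUBIC);cv2.imwrite('pics/c3.png',im)
"
```

```text
5.3 [0.6049 0.0378 0.1136] yaw -41.29 q [ 0.04  0.54  1.74 -0.    0.87  2.33] F [-8.1  1.   7.4] M [0.25 1.17 0.11] w 0.0324 14.999919222900644
5.35 [0.6058 0.0387 0.1136] yaw -41.42 q [0.04 0.54 1.74 0.   0.87 2.34] F [-5.7  3.4  6.1] M [ 0.61  0.98 -0.1 ] w 0.0327 14.99972359277308
0.16615198059566344 34.038029566655126
```

View pics/c3.png

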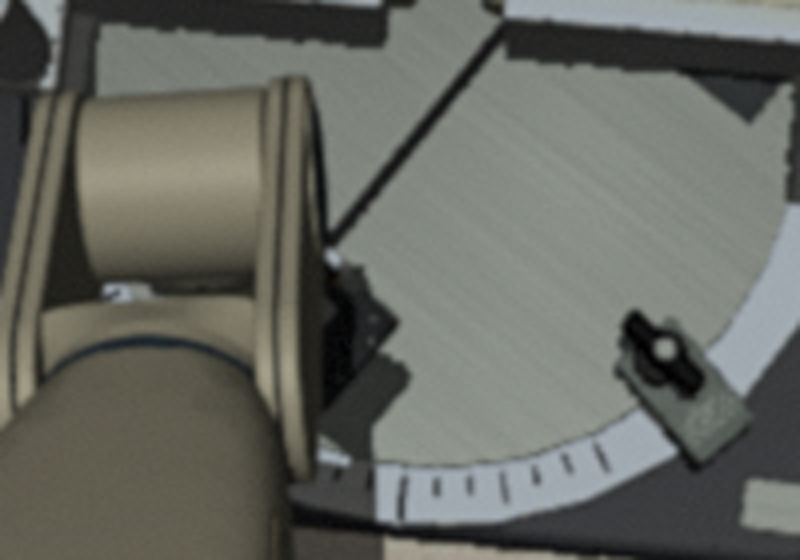

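The arm hides the pointer, but the saw slot shows, running from crop (500,28) to (335,235). I can use it as an angle gauge against the first picture.

```bash
cat >> h.py <<'E'
def slot(img,f,a0,r=(-.05,.1)):
    """table angle (deg, saw frame) from dark slot; a0 guess"""
    g=cv2.cvtColor(img,cv2.COLOR_BGR2GRAY); P=[]
    for rr in np.arange(*r,.004):
        e=np.radians(a0+6); u=np.array([-np.cos(e),np.sin(e)]); n=np.array([-u[1],u[0]])
        t=np.arange(-.012,.0121,.0005)
        W=AX+rr*u+t[:,None]*n; q=proj(f,np.c_[W,np.full(len(t),.06)]).astype(np.float32)
        v=cv2.remap(g,q[:,:1],q[:,1:],cv2.INTER_CUBIC).ravel().astype(float)
        w=np.clip(np.median(v)-v-15,0,None)
        if w.sum()>50: P.append(W.T@w/w.sum())
    P=np.array(P); vx,vy,x,y=cv2.fitLine(P.astype(np.float32),cv2.DIST_HUBER,0,.01,.01).ravel()
    if vx>0: vx,vy=-vx,-vy
    off=(AX[0]-x)*vy-(AX[1]-y)*vx
    return np.degrees(np.arctan2(vy,-vx))-6, off, len(P)
E
python3 - <<'E'
from h import *
f=fr("top")
i0=cv2.imread("pics/top0.png")
for a in(13.5,14.5): print(slot(i0,f,a))
for a in(33,34,35): print(slot(f["frame"],f,a,(-.05,.085)))
st()
E
```

```text
(np.float32(14.451437), np.float64(0.0002493073951339653), 38)
(np.float32(14.449518), np.float64(0.00024217443332366813), 38)
(np.float32(34.06906), np.float64(0.0006233072130121314), 34)
(np.float32(34.084682), np.float64(0.0006307377563902639), 34)
(np.float32(34.08359), np.float64(0.0006249553444053106), 34)
5.4 [0.6058 0.0387 0.1137] yaw -41.28 q [0.04 0.54 1.74 0.   0.87 2.33] F [-4.5  6.   4.7] M [ 1.11  0.77 -0.12] w 0.0322 15.000959533153946
```

>>> {"op": "apply_moves", "data": {"deltas": [[[-0.01,-0.03,0],[0,0,0.1],1],[[-0.01,-0.03,0],[0,0,0.08],1],[[0,0,0],[0,0,0],1],[[0,0,0],[0,0,0],1],[[0,0,0],[0,0,0],1],[[0,0,0],[0,0,0],1],[[0,0,0],[0,0,0],1],[[0,0,0],[0,0,0],1],[[0,0,0],[0,0,0],1],[[0,0,0],[0,0,0],1]]}}

```text
time: 6.4
position: [0.6073, 0.0405, 0.1136]
ee_rot: [2.931, -1.128, -0.002]
force: [-5.0, 0.2, 5.7]
gripper_width: 0.0322
grip_force: 15.0
```

```bash
python3 - <<'E'
from h import *
for _ in(0,1,2):
    f=fr("top"); print(slot(f["frame"],f,35,(-.05,.085)))
st()
E
```

```text
(np.float32(34.93841), np.float64(0.0006391552164733347), 34)
(np.float32(34.947758), np.float64(0.0006617532894908134), 34)
(np.float32(34.944935), np.float64(0.0006598384650613508), 34)
6.55 [0.6073 0.0405 0.1136] yaw -42.12 q [ 0.05  0.54  1.73 -0.    0.87  2.35] F [-6.6 -0.1  6.1] M [-0.03  0.8  -0.14] w 0.0322 15.00052094925195
```

>>> {"op": "apply_moves", "data": {"deltas": [[[0,0,0],[0,0,0],-1],[[0,0,0],[0,0,0],-1],[[0,0,0],[0,0,0],-1],[[0,0,0],[0,0,0],-1],[[0,0,0],[0,0,0],-1],[[0,0,0],[0,0,0],-1],[[0,0,-0.1],[0,0,0],-1],[[0,0,-0.3],[0,0,0],-1],[[0,0,-0.5],[0,0,0],-1],[[0,0,-0.5],[0,0,0],-1]]}}

```text
time: 7.55
position: [0.6081, 0.041, 0.1854]
ee_rot: [-2.932, 1.129, -0.0]
force: [0.4, -0.5, 0.8]
gripper_width: 0.0879
grip_force: 0.0
```

```bash
python3 - <<'E'
from h import *
f=fr("top"); print(slot(f["frame"],f,35,(-.05,.085)))
st()
# wing candidates: tool x along wing (pads close across thickness) 
K=AX+.212*np.array([-np.cos(np.radians(39)),-np.sin(np.radians(39))]); print(K)
plan([*K,.25],np.radians(38.2),12)
E
```

```text
(np.float32(34.918724), np.float64(0.0006552608020658577), 34)
7.6 [0.6107 0.0411 0.19  ] yaw -42.1 q [ 0.05  0.44  1.69 -0.    1.01  2.35] F [0.9 0.5 3.5] M [ 0.14 -0.12  0.  ] w 0.088 0.0
[ 0.56826506 -0.20155592]
now [0.6107 0.0411 0.19  ] yaw -42.1 q6 2.353 turn tot deg [-3.00e-02 -4.40e-01 -8.03e+01] F [0.9 0.5 3.5] M [ 0.14 -0.12  0.  ]
[[0.22, 0.35, -0.1], [-0.0, -0.01, -1.34]]
[[0.18, 0.37, -0.1], [-0.0, -0.01, -1.34]]
[[0.13, 0.39, -0.1], [-0.0, -0.01, -1.34]]
[[0.09, 0.4, -0.1], [-0.0, -0.01, -1.34]]
[[0.04, 0.41, -0.1], [-0.0, -0.01, -1.34]]
[[-0.01, 0.41, -0.1], [-0.0, -0.01, -1.34]]
[[-0.06, 0.41, -0.1], [-0.0, -0.01, -1.34]]
[[-0.1, 0.4, -0.1], [-0.0, -0.01, -1.34]]
[[-0.15, 0.38, -0.1], [-0.0, -0.01, -1.34]]
[[-0.19, 0.36, -0.1], [-0.0, -0.01, -1.34]]
[[-0.23, 0.34, -0.1], [-0.0, -0.01, -1.34]]
[[-0.27, 0.31, -0.1], [-0.0, -0.01, -1.34]]
```

```bash
python3 - <<'E'
from h import *
plan([.567,-.201,.21],np.radians(38.2),18)
E
```

```text
now [0.6107 0.0411 0.19  ] yaw -42.1 q6 2.353 turn tot deg [-3.00e-02 -4.40e-01 -8.03e+01] F [0.9 0.5 3.5] M [ 0.14 -0.12  0.  ]
[[0.14, 0.23, -0.02], [-0.0, -0.0, -0.89]]
[[0.13, 0.24, -0.02], [-0.0, -0.0, -0.89]]
[[0.11, 0.25, -0.02], [-0.0, -0.0, -0.89]]
[[0.09, 0.26, -0.02], [-0.0, -0.0, -0.89]]
[[0.07, 0.27, -0.02], [-0.0, -0.0, -0.89]]
[[0.05, 0.27, -0.02], [-0.0, -0.0, -0.89]]
[[0.02, 0.27, -0.02], [-0.0, -0.0, -0.89]]
[[0.0, 0.27, -0.02], [-0.0, -0.0, -0.89]]
[[-0.02, 0.27, -0.02], [-0.0, -0.0, -0.89]]
[[-0.04, 0.27, -0.02], [-0.0, -0.0, -0.89]]
[[-0.06, 0.27, -0.02], [-0.0, -0.0, -0.89]]
[[-0.08, 0.26, -0.02], [-0.0, -0.0, -0.89]]
[[-0.1, 0.25, -0.02], [-0.0, -0.0, -0.89]]
[[-0.12, 0.25, -0.02], [-0.0, -0.0, -0.89]]
[[-0.14, 0.24, -0.02], [-0.0, -0.0, -0.89]]
[[-0.16, 0.22, -0.02], [-0.0, -0.0, -0.89]]
[[-0.17, 0.21, -0.02], [-0.0, -0.0, -0.89]]
[[-0.19, 0.2, -0.02], [-0.0, -0.0, -0.89]]
```

>>> {"op": "apply_moves", "data": {"deltas": [[[0.14,0.23,-0.06],[0,0,-0.89],-1],[[0.13,0.24,-0.06],[0,0,-0.89],-1],[[0.11,0.25,-0.06],[0,0,-0.89],-1],[[0.09,0.26,-0.06],[0,0,-0.89],-1],[[0.07,0.27,0],[0,0,-0.89],-1],[[0.05,0.27,0],[0,0,-0.89],-1],[[0.02,0.27,0],[0,0,-0.89],-1],[[0,0.27,0],[0,0,-0.89],-1],[[-0.02,0.27,0],[0,0,-0.89],-1],[[-0.04,0.27,0],[0,0,-0.89],-1]]}}

```text
time: 8.6
position: [0.5841, -0.0939, 0.1966]
ee_rot: [3.141, 0.071, 0.002]
force: [-0.7, 0.1, -0.2]
gripper_width: 0.088
grip_force: 0.0
```

>>> {"op": "apply_moves", "data": {"deltas": [[[-0.06,0.27,0],[0,0,-0.89],-1],[[-0.08,0.26,0],[0,0,-0.89],-1],[[-0.1,0.25,0],[0,0,-0.89],-1],[[-0.12,0.25,0],[0,0,-0.89],-1],[[-0.14,0.24,0],[0,0,-0.89],-1],[[-0.16,0.22,0],[0,0,-0.89],-1],[[-0.17,0.21,0],[0,0,-0.89],-1],[[-0.19,0.2,0],[0,0,-0.89],-1],[[0,0,0],[0,0,0],-1],[[0,0,0],[0,0,0],-1]]}}

```text
time: 9.6
position: [0.5646, -0.2011, 0.1962]
ee_rot: [2.972, 1.018, 0.001]
force: [-0.4, 0.0, 0.1]
gripper_width: 0.0879
grip_force: 0.0
```

```bash
python3 - <<'E'
from h import *
f=fr("top"); print(slot(f["frame"],f,35))
t=f["frame"][185:245,195:330]; s=fr("side"); st()
K=[.567,-.201]; print(proj(s,[[*K,.1305],[*K,.087]]))
q=proj(s,[*K,.12])[0].astype(int)
a=cv2.resize(t,None,fx=5.5,fy=5.5,interpolation=cv2.INTER_CUBIC)[:, :742]
b=cv2.resize(s["frame"][q[1]-60:q[1]+40,q[0]-60:q[0]+60],None,fx=2.6,fy=2.6,interpolation=cv2.INTER_CUBIC)
o=np.zeros((595,742,3),np.uint8); o[:a.shape[0],:a.shape[1]]=a; o[332:332+b.shape[0],:b.shape[1]]=b; cv2.imwrite("pics/k1.png",o[:594])
plan([.567,-.201,.0985],np.radians(38.2),10)
E
```

```text
(np.float32(34.96066), np.float64(0.0006709832305640193), 38)
9.7 [ 0.5646 -0.2005  0.196 ] yaw 37.92 q [-0.36  0.42  1.71  0.    1.01  0.55] F [-0.3  0.2 -0.8] M [ 0.07  0.03 -0.06] w 0.0879 0.0
[[330.8451728  208.08608719]
 [330.75051196 220.27187395]]
now [ 0.5646 -0.2005  0.196 ] yaw 37.92 q6 0.548 turn tot deg [ 0.01 -0.02 -0.28] F [-0.3  0.2 -0.8] M [ 0.07  0.03 -0.06]
[[0.0, 0.0, 0.19], [0.0, -0.0, -0.01]]
[[0.0, 0.0, 0.19], [0.0, -0.0, -0.01]]
[[0.0, 0.0, 0.19], [0.0, -0.0, -0.01]]
[[0.0, 0.0, 0.19], [0.0, -0.0, -0.01]]
[[0.0, 0.0, 0.19], [0.0, -0.0, -0.01]]
[[0.0, 0.0, 0.19], [0.0, -0.0, -0.01]]
[[0.0, 0.0, 0.19], [0.0, -0.0, -0.01]]
[[0.0, 0.0, 0.19], [0.0, -0.0, -0.01]]
[[0.0, 0.0, 0.19], [0.0, -0.0, -0.01]]
[[0.0, 0.0, 0.19], [0.0, -0.0, -0.01]]
```

View pics/k1.png

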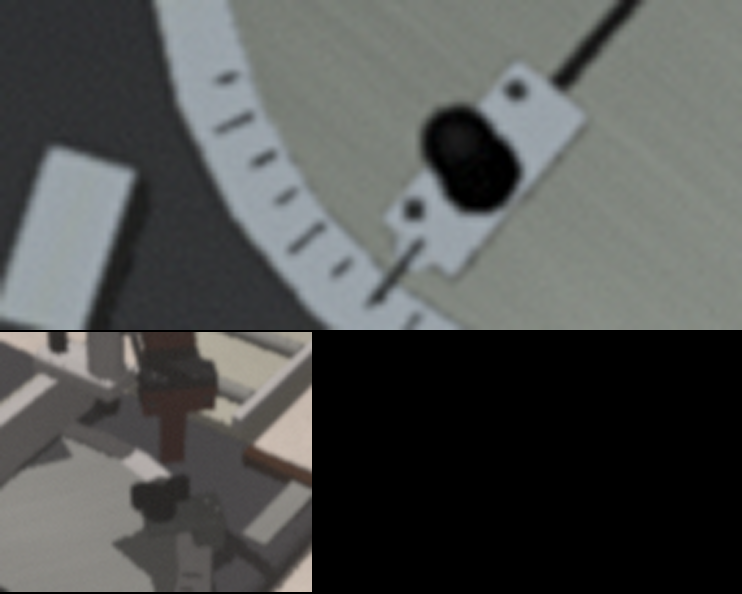

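The pointer is at crop (375,303), covering the 35° mark midway between the 40° mark (343,267) and the 30° mark (415,320). The slot gauge reads 34.96°. The open fingers are above the knob, so I'll descend just above the boss and grip the wing.

>>> {"op": "apply_moves", "data": {"deltas": [[[0.01,0,0.2],[0,0,0],-1],[[0.01,0,0.2],[0,0,0],-1],[[0.01,0,0.2],[0,0,0],-1],[[0,0,0.2],[0,0,0],-1],[[0,0,0.2],[0,0,0],-1],[[0,0,0.2],[0,0,0],-1],[[0,0,0.2],[0,0,0],-1],[[0,0,0.2],[0,0,0],-1],[[0,0,0.2],[0,0,0],-1],[[0,0,0],[0,0,0],-1]]}}

```text
time: 10.7
position: [0.5647, -0.1999, 0.1041]
ee_rot: [-2.969, -1.022, 0.003]
force: [0.1, 0.0, -0.9]
gripper_width: 0.0879
grip_force: 0.0
```

>>> {"op": "apply_moves", "data": {"deltas": [[[0,0,0],[0,0,0],1],[[0,0,0],[0,0,0],1],[[0,0,0],[0,0,0],1],[[0,0,0],[0,0,0],1],[[0,0,0],[0,0,0],1],[[0,0,0],[0,0,0],1],[[0,0,0],[0,0,0],1],[[0,0,0],[0,0,0],1],[[0,0,0],[0,0,0],1],[[0,0,0],[0,0,0],1]], "grip_force": 30}}

```text
time: 11.7
position: [0.5661, -0.2007, 0.1057]
ee_rot: [2.969, 1.023, 0.001]
force: [1.6, -3.1, -1.4]
gripper_width: 0.0151
grip_force: 28.7
```

```bash
python3 -c "
from h import *
st()"
```

```text
11.7 [ 0.5661 -0.2007  0.1057] yaw 38.03 q [-0.36  0.54  1.76 -0.    0.84  0.55] F [ 1.6 -3.1 -1.4] M [-0.47 -0.36  0.32] w 0.0151 28.746488846372813
```

>>> {"op": "apply_moves", "data": {"deltas": [[[0,0,0],[0,0,0.6],1],[[0,0,0],[0,0,1],1],[[0,0,0],[0,0,1],1],[[0,0,0],[0,0,1],1],[[0,0,0],[0,0,1],1],[[0,0,0],[0,0,1],1],[[0,0,0],[0,0,1],1],[[0,0,0],[0,0,1],1],[[0,0,0],[0,0,1],1],[[0,0,0],[0,0,0],1]], "grip_force": 60}}

```text
time: 12.7
position: [0.5655, -0.2001, 0.1056]
ee_rot: [3.139, -0.137, -0.001]
force: [-0.4, -1.3, 3.0]
gripper_width: 0.0139
grip_force: 59.3
```

```bash
python3 -c "
from h import *
st()"
```

```text
12.7 [ 0.5655 -0.2001  0.1056] yaw -5.01 q [-0.36  0.54  1.76 -0.    0.84  1.3 ] F [-0.4 -1.3  3. ] M [ 0.03 -0.08  0.29] w 0.0139 59.26451325416565
```

>>> {"op": "apply_moves", "data": {"deltas": [[[0,0,0],[0,0,0.6],1],[[0,0,0],[0,0,0.6],1],[[0,0,0],[0,0,0.6],1],[[0,0,0],[0,0,0.6],1],[[0,0,0],[0,0,0.6],1],[[0,0,0],[0,0,0.6],1],[[0,0,0],[0,0,0.6],1],[[0,0,0],[0,0,0.6],1],[[0,0,0],[0,0,0.6],1],[[0,0,0],[0,0,0],1]]}}

```text
time: 13.7
position: [0.5657, -0.1996, 0.1057]
ee_rot: [-3.02, 0.863, 0.001]
force: [1.8, 3.2, 0.8]
gripper_width: 0.014
grip_force: 59.3
```

```bash
python3 -c "
from h import *
st()"
```

```text
13.7 [ 0.5657 -0.1996  0.1057] yaw -31.91 q [-0.36  0.54  1.76  0.    0.84  1.77] F [1.8 3.2 0.8] M [ 0.68 -0.17  0.17] w 0.014 59.31579530239105
```

>>> {"op": "apply_moves", "data": {"deltas": [[[0,0,0],[0,0,0.6],1],[[0,0,0],[0,0,0.6],1],[[0,0,0],[0,0,0.6],1],[[0,0,0],[0,0,0.6],1],[[0,0,0],[0,0,0.6],1],[[0,0,0],[0,0,0.6],1],[[0,0,0],[0,0,0.6],1],[[0,0,0],[0,0,0.6],1],[[0,0,0],[0,0,0.6],1],[[0,0,0],[0,0,0],1]]}}

```text
time: 14.7
position: [0.5661, -0.1992, 0.1057]
ee_rot: [-2.735, 1.544, 0.0]
force: [2.2, 6.1, -0.5]
gripper_width: 0.0138
grip_force: 59.2
```

```bash
python3 -c "
from h import *
st()"
```

```text
14.7 [ 0.5661 -0.1992  0.1057] yaw -58.89 q [-0.36  0.54  1.76  0.    0.84  2.24] F [ 2.2  6.1 -0.5] M [ 1.15 -0.52  0.34] w 0.0138 59.24972355365753
```

Still slack after 1.7 rad, so I'll regrip half a turn back.

>>> {"op": "apply_moves", "data": {"deltas": [[[0,0,0],[0,0,0],-1],[[0,0,0],[0,0,0],-1],[[0,0,0],[0,0,0],-1],[[0,0,0],[0,0,0],-1],[[0,0,0],[0,0,0],-1],[[0,0,0],[0,0,0],-1],[[0,0,-0.2],[0,0,0],-1],[[0,0,-0.3],[0,0,0],-1],[[0,0,-0.3],[0,0,0],-1],[[0,0,-0.2],[0,0,-0.4],-1]]}}

```text
time: 15.7
position: [0.5666, -0.2005, 0.1583]
ee_rot: [-2.761, 1.498, -0.004]
force: [-0.3, 0.1, 0.1]
gripper_width: 0.0873
grip_force: 0.0
```

>>> {"op": "apply_moves", "data": {"deltas": [[[0,0,0],[0,0,-1],-1],[[0,0,0],[0,0,-1],-1],[[0,0,0],[0,0,-1],-1],[[0,0,0],[0,0,-1],-1],[[0,0,0],[0,0,-1],-1],[[0,0,0],[0,0,-1],-1],[[0,0,0],[0,0,-1],-1],[[0,0,0],[0,0,-1],-1],[[0,0,0],[0,0,-1],-1],[[0,0,0],[0,0,-1],-1]]}}

```text
time: 16.7
position: [0.5662, -0.2003, 0.1574]
ee_rot: [3.136, -0.186, 0.003]
force: [0.1, -0.6, 0.3]
gripper_width: 0.0875
grip_force: 0.0
```

>>> {"op": "apply_moves", "data": {"deltas": [[[0,0,0],[0,0,-1],-1],[[0,0,0],[0,0,-1],-1],[[0,0,0],[0,0,-1],-1],[[0,0,0],[0,0,-1],-1],[[0,0,0],[0,0,-1],-1],[[0,0,0],[0,0,-1],-1],[[0,0,0],[0,0,-1],-1],[[0,0,0],[0,0,-1],-1],[[0,0,0],[0,0,-1],-1],[[0,0,0],[0,0,-1],-1]]}}

```text
time: 17.7
position: [0.5662, -0.2003, 0.1574]
ee_rot: [2.92, 1.156, 0.002]
force: [-0.3, -0.5, -0.1]
gripper_width: 0.0877
grip_force: 0.0
```

>>> {"op": "apply_moves", "data": {"deltas": [[[0,0,0],[0,0,-1],-1],[[0,0,0],[0,0,-1],-1],[[0,0,0],[0,0,-1],-1],[[0,0,0],[0,0,-1],-1],[[0,0,0],[0,0,-1],-1],[[0,0,0],[0,0,-1],-1],[[0,0,0],[0,0,-1],-1],[[0,0,0],[0,0,-1],-1],[[0,0,0],[0,0,-1],-1],[[0,0,0],[0,0,-1],-1]]}}

```text
time: 18.7
position: [0.5662, -0.2004, 0.1574]
ee_rot: [2.157, 2.281, 0.001]
force: [0.2, -0.6, 0.0]
gripper_width: 0.0876
grip_force: 0.0
```

```bash
python3 - <<'E'
from h import *
st()
f=fr("top"); print(slot(f["frame"],f,35))
plan([.567,-.200,.105],np.radians(121.1),8)
E
```

```text
18.7 [ 0.5662 -0.2004  0.1574] yaw 93.2 q [-0.36  0.47  1.73 -0.    0.94 -0.42] F [ 0.2 -0.6  0. ] M [-0.06 -0.09  0.  ] w 0.0876 0.0
(np.float32(34.939083), np.float64(0.0006379929994791284), 38)
now [ 0.5662 -0.2004  0.1574] yaw 93.44 q6 -0.42 turn tot deg [  0.08   0.07 -27.66] F [ 0.1 -0.   0.4] M [-0.03 -0.04  0.  ]
[[0.0, 0.0, 0.13], [0.0, 0.0, -0.69]]
[[0.0, 0.0, 0.13], [0.0, 0.0, -0.69]]
[[0.0, 0.0, 0.13], [0.0, 0.0, -0.69]]
[[0.0, 0.0, 0.13], [0.0, 0.0, -0.69]]
[[0.0, 0.0, 0.13], [0.0, 0.0, -0.69]]
[[0.0, 0.0, 0.13], [0.0, 0.0, -0.69]]
[[0.0, 0.0, 0.13], [0.0, 0.0, -0.69]]
[[-0.0, 0.0, 0.13], [0.0, 0.0, -0.69]]
```

Finish the turn, descend, grip and turn.

>>> {"op": "apply_moves", "data": {"deltas": [[[0,0,0],[0,0,-1],-1],[[0,0,0],[0,0,-1],-1],[[0,0,0],[0,0,-1],-1],[[0,0,0],[0,0,-1],-1],[[0,0,0.1],[0,0,-1],-1],[[0,0,0.19],[0,0,-0.5],-1],[[0,0,0.19],[0,0,0],-1],[[0,0,0.19],[0,0,0],-1],[[0,0,0.19],[0,0,0],-1],[[0,0,0.19],[0,0,0],-1]]}}

```text
time: 19.75
position: [0.5656, -0.2001, 0.1025]
ee_rot: [-1.56, -2.727, -0.0]
force: [0.3, -0.3, -0.0]
gripper_width: 0.0875
grip_force: 0.0
```

>>> {"op": "apply_moves", "data": {"deltas": [[[0,0,0],[0,0,0],-1],[[0,0,0],[0,0,0],1],[[0,0,0],[0,0,0],1],[[0,0,0],[0,0,0],1],[[0,0,0],[0,0,0],1],[[0,0,0],[0,0,0],1],[[0,0,0],[0,0,0],1],[[0,0,0],[0,0,0],1],[[0,0,0],[0,0,0],1],[[0,0,0],[0,0,0],1]], "grip_force": 60}}

```text
time: 20.75
position: [0.5656, -0.2002, 0.1032]
ee_rot: [-1.559, -2.727, 0.0]
force: [0.4, -0.6, 0.1]
gripper_width: 0.0192
grip_force: 0.0
```

```bash
python3 -c "
from h import *
st()"
```

```text
20.75 [ 0.5656 -0.2002  0.1032] yaw 120.49 q [-0.36  0.54  1.76 -0.    0.84 -0.89] F [ 0.4 -0.6  0.1] M [ 0.01 -0.09 -0.01] w 0.0192 0.0
```

>>> {"op": "apply_moves", "data": {"deltas": [[[0,0,0],[0,0,0.6],1],[[0,0,0],[0,0,0.6],1],[[0,0,0],[0,0,0.6],1],[[0,0,0],[0,0,0.6],1],[[0,0,0],[0,0,0.6],1],[[0,0,0],[0,0,0.6],1],[[0,0,0],[0,0,0.6],1],[[0,0,0],[0,0,0.6],1],[[0,0,0],[0,0,0],1],[[0,0,0],[0,0,0],1]]}}

```text
time: 21.75
position: [0.5667, -0.1996, 0.1032]
ee_rot: [2.09, 2.344, 0.002]
force: [4.6, 2.5, -2.2]
gripper_width: 0.014
grip_force: 59.4
```

```bash
python3 -c "
from h import *
st()"
```

```text
21.75 [ 0.5667 -0.1996  0.1032] yaw 96.56 q [-0.36  0.54  1.76  0.    0.84 -0.47] F [ 4.6  2.5 -2.2] M [ 0.64 -0.67  0.54] w 0.014 59.354297518730164
```

>>> {"op": "apply_moves", "data": {"deltas": [[[0,0,0],[0,0,0.6],1],[[0,0,0],[0,0,0.6],1],[[0,0,0],[0,0,0.6],1],[[0,0,0],[0,0,0.6],1],[[0,0,0],[0,0,0.6],1],[[0,0,0],[0,0,0.6],1],[[0,0,0],[0,0,0.6],1],[[0,0,0],[0,0,0.6],1],[[0,0,0],[0,0,0],1],[[0,0,0],[0,0,0],1]]}}

```text
time: 22.75
position: [0.5669, -0.1996, 0.1032]
ee_rot: [2.531, 1.859, 0.003]
force: [6.0, 3.5, -1.5]
gripper_width: 0.0141
grip_force: 59.7
```

```bash
python3 -c "
from h import *
st();f=fr('top'); print(slot(f['frame'],f,35));st();st()"
```

```text
22.75 [ 0.5669 -0.1996  0.1032] yaw 72.6 q [-0.36  0.54  1.76  0.    0.84 -0.06] F [ 6.   3.5 -1.5] M [ 0.68 -0.83  0.82] w 0.0141 59.659228920936584
(np.float32(34.942276), np.float64(0.0006684019266899738), 38)
22.8 [ 0.5669 -0.1996  0.1032] yaw 72.6 q [-0.36  0.54  1.76  0.    0.84 -0.06] F [ 5.5  4.1 -1.9] M [ 0.72 -0.86  0.76] w 0.0138 59.65827941894531
22.8 [ 0.5669 -0.1996  0.1032] yaw 72.6 q [-0.36  0.54  1.76  0.    0.84 -0.06] F [ 5.5  4.1 -1.9] M [ 0.72 -0.86  0.76] w 0.0138 59.65827941894531
```

>>> {"op": "apply_moves", "data": {"deltas": [[[0,0,0],[0,0,0.5],1],[[0,0,0],[0,0,0.5],1],[[0,0,0],[0,0,0.5],1],[[0,0,0],[0,0,0.5],1],[[0,0,0],[0,0,0.5],1],[[0,0,0],[0,0,0.5],1],[[0,0,0],[0,0,0.5],1],[[0,0,0],[0,0,0.5],1],[[0,0,0],[0,0,0],1],[[0,0,0],[0,0,0],1]]}}

```text
time: 23.8
position: [0.5672, -0.1997, 0.1033]
ee_rot: [2.815, 1.392, 0.003]
force: [5.6, 4.3, -2.9]
gripper_width: 0.0144
grip_force: 60.3
```

```bash
python3 -c "
from h import *
st()"
```

```text
23.8 [ 0.5672 -0.1997  0.1033] yaw 52.62 q [-0.36  0.54  1.76  0.    0.84  0.29] F [ 5.6  4.3 -2.9] M [ 0.64 -0.96  1.03] w 0.0144 60.29629954020493
```

>>> {"op": "apply_moves", "data": {"deltas": [[[0,0,0],[0,0,0],-1],[[0,0,0],[0,0,0],-1],[[0,0,0],[0,0,0],-1],[[0,0,0],[0,0,0],-1],[[0,0,0],[0,0,0],-1],[[0,0,0],[0,0,0],-1],[[0,0,-0.3],[0,0,0],-1],[[0,0,-0.6],[0,0,0],-1],[[0,0,-0.6],[0,0,0],-1],[[0,0,-0.6],[0,0,0],-1]]}}

```text
time: 24.8
position: [0.5655, -0.2002, 0.2103]
ee_rot: [2.818, 1.389, 0.0]
force: [0.5, 0.0, 0.6]
gripper_width: 0.0873
grip_force: 0.0
```

```bash
python3 - <<'E'
from h import *
f=fr("top"); print(slot(f["frame"],f,35)); st()
# push: from the right side of the handle (push left), TCP 60 mm short of the handle along the tangent
e=np.radians(41); H=AX+.165*np.array([-np.cos(e),np.sin(e)]); t=np.array([np.sin(e),np.cos(e)])
print("H",H,"t",t); P=H-.065*t
plan([*P,.215],np.radians(49-0),12)
E
```

```text
(np.float32(34.94701), np.float64(0.0006489192376613502), 38)
24.85 [ 0.5682 -0.2012  0.2156] yaw 52.49 q [-0.36  0.4   1.69 -0.    1.05  0.29] F [ 2.7 -0.6  3.4] M [-0.01 -0.13 -0.03] w 0.0876 0.0
H [0.60849292 0.04010974] t [0.65605903 0.75470958]
now [ 0.5682 -0.2012  0.2156] yaw 52.49 q6 0.295 turn tot deg [ 0.44 -0.14  3.49] F [ 2.7 -0.6  3.4] M [-0.01 -0.13 -0.03]
[[0.25, -0.2, 0.0], [0.01, -0.0, 0.06]]
[[0.25, -0.2, 0.0], [0.01, -0.0, 0.06]]
[[0.25, -0.2, 0.0], [0.01, -0.0, 0.06]]
[[0.25, -0.2, 0.0], [0.01, -0.0, 0.06]]
[[0.25, -0.2, 0.0], [0.01, -0.0, 0.06]]
[[0.25, -0.2, 0.0], [0.01, -0.0, 0.06]]
[[0.25, -0.21, 0.0], [0.01, -0.0, 0.06]]
[[0.24, -0.21, 0.0], [0.01, -0.0, 0.06]]
[[0.24, -0.21, 0.0], [0.01, -0.0, 0.06]]
[[0.24, -0.21, 0.0], [0.01, -0.0, 0.06]]
[[0.24, -0.21, 0.0], [0.01, -0.0, 0.06]]
[[0.24, -0.21, 0.0], [0.01, -0.0, 0.06]]
```

>>> {"op": "apply_moves", "data": {"deltas": [[[0.3,-0.25,0],[0,0,0.08],1],[[0.3,-0.25,0],[0,0,0.08],1],[[0.3,-0.25,0],[0,0,0.08],1],[[0.3,-0.25,0],[0,0,0.08],1],[[0.3,-0.25,0],[0,0,0.08],1],[[0.3,-0.25,0],[0,0,0.08],1],[[0.3,-0.25,0],[0,0,0.08],1],[[0.3,-0.25,0],[0,0,0.08],1],[[0.3,-0.25,0],[0,0,0.06],1],[[0.25,-0.2,0],[0,0,0],1]], "grip_force": 30}}

```text
time: 25.85
position: [0.5642, -0.0075, 0.2091]
ee_rot: [2.858, 1.303, 0.001]
force: [-0.7, -0.8, -0.1]
gripper_width: 0.0111
grip_force: 0.0
```

>>> {"op": "apply_moves", "data": {"deltas": [[[0,0,0],[0,0,0],1],[[0,0,0],[0,0,0],1],[[0,0,0.2],[0,0,0],1],[[0,0,0.3],[0,0,0],1],[[0,0,0.3],[0,0,0],1],[[0,0,0.3],[0,0,0],1],[[0,0,0.3],[0,0,0],1],[[0,0,0.3],[0,0,0],1],[[0,0,0.3],[0,0,0],1],[[0,0,0],[0,0,0],1]]}}

```text
time: 26.85
position: [0.5626, -0.0088, 0.1057]
ee_rot: [-2.858, -1.301, 0.006]
force: [0.4, -0.4, -0.8]
gripper_width: 0.0005
grip_force: 0.0
```

```bash
python3 - <<'E'
from h import *
st()
H=np.array([.60849,.04011]);t=np.array([.656,.7547]);n=np.array([-.7547,.656])
d=arm.sense()["position"][:2]-H; print("along",d@t,"radial out",d@n)
plan([*(H-.040*t),.114],np.radians(49),5)
E
```

```text
26.85 [ 0.5626 -0.0088  0.1057] yaw 48.96 q [-0.04  0.5   1.84 -0.    0.81  0.68] F [ 0.4 -0.4 -0.8] M [-0.07 -0.04 -0.07] w 0.0005 0.0
along -0.06703926082335535 radial out 0.002567632455684656
now [ 0.5626 -0.0088  0.1057] yaw 48.96 q6 0.679 turn tot deg [-0.18  0.15 -0.04] F [ 0.4 -0.4 -0.8] M [-0.07 -0.04 -0.07]
[[0.11, 0.01, -0.03], [-0.01, 0.01, -0.0]]
[[0.11, 0.01, -0.03], [-0.01, 0.01, -0.0]]
[[0.11, 0.01, -0.03], [-0.01, 0.01, -0.0]]
[[0.11, 0.01, -0.03], [-0.01, 0.01, -0.0]]
[[0.11, 0.01, -0.03], [-0.01, 0.01, -0.0]]
```

>>> {"op": "apply_moves", "data": {"deltas": [[[0.1,0.01,-0.03],[0,0,0],1],[[0.14,0.01,-0.03],[0,0,0],1],[[0.14,0.01,-0.03],[0,0,0],1],[[0.14,0.01,-0.03],[0,0,0],1],[[0.14,0,0],[0,0,0],1],[[0.02,0,0],[0,0,0],1],[[0.02,0,0],[0,0,0],1],[[0.02,0,0],[0,0,0],1],[[0,0,0],[0,0,0],1],[[0,0,0],[0,0,0],1]]}}

```text
time: 27.85
position: [0.5891, 0.0172, 0.1141]
ee_rot: [-2.859, -1.302, 0.0]
force: [0.8, 0.3, 0.2]
gripper_width: 0.0003
grip_force: 0.0
```

```bash
cat >> h.py <<'E'
def pst():
    H=np.array([.60849,.04011]);t=np.array([.656,.7547]);n=np.array([-.7547,.656])
    s=arm.sense(); d=s["position"][:2]-H; F=s["force"][:2]; print("along",d@t,"out",d@n,"F along",F@t,"F out",F@n); st()
E
python3 -c "
from h import *
pst()"
```

```text
along -0.029975300648228724 out -0.00039941761155288234 F along 0.7545261943003931 F out -0.3695920390919125
27.85 [0.5891 0.0172 0.1141] yaw 48.98 q [0.01 0.51 1.78 0.   0.85 0.72] F [0.8 0.3 0.2] M [-0.02 -0.04 -0.03] w 0.0003 0.0
```

>>> {"op": "apply_moves", "data": {"deltas": [[[0.01,0,0],[0,0,0],1],[[0.01,0,0],[0,0,0],1],[[0.01,0,0],[0,0,0],1],[[0.01,0,0],[0,0,0],1],[[0.01,0,0],[0,0,0],1],[[0.01,0,0],[0,0,0],1],[[0.01,0,0],[0,0,0],1],[[0.01,0,0],[0,0,0],1],[[0,0,0],[0,0,0],1],[[0,0,0],[0,0,0],1]]}}

```text
time: 28.85
position: [0.5906, 0.0189, 0.1141]
ee_rot: [2.858, 1.303, -0.005]
force: [-5.9, -9.3, 4.8]
gripper_width: 0.0002
grip_force: 4.9
```

```bash
python3 -c "
from h import *
pst()"
```

```text
along -0.02779970146194579 out -0.00042032666398770054 F along -10.86745024298195 F out -1.6852857161814352
28.85 [0.5906 0.0189 0.1141] yaw 49.01 q [ 0.01  0.52  1.77 -0.    0.85  0.73] F [-5.9 -9.3  4.8] M [-1.45  0.82  0.01] w 0.0002 4.861933365154982
```

The push reads 10.9 N. I'll hold it briefly, check the angle, then back off.

>>> {"op": "apply_moves", "data": {"deltas": [[[0,0,0],[0,0,0],1],[[0,0,0],[0,0,0],1],[[0,0,0],[0,0,0],1],[[0,0,0],[0,0,0],1],[[0,0,0],[0,0,0],1],[[0,0,0],[0,0,0],1],[[0,0,0],[0,0,0],1],[[0,0,0],[0,0,0],1],[[0,0,0],[0,0,0],1],[[0,0,0],[0,0,0],1]]}}

```text
time: 29.85
position: [0.5906, 0.0189, 0.1142]
ee_rot: [2.858, 1.303, -0.005]
force: [-5.7, -8.4, 5.2]
gripper_width: 0.0006
grip_force: 4.8
```

```bash
python3 -c "
from h import *
f=fr('top'); print(slot(f['frame'],f,35,(-.05,.085)));pst()"
```

```text
(np.float32(34.921066), np.float64(0.0006796892257086992), 29)
along -0.027838671838817504 out -0.0004427531040378757 F along -10.84008467843074 F out -1.2256298146386868
29.9 [0.5906 0.0188 0.1141] yaw 49.01 q [ 0.01  0.52  1.77 -0.    0.85  0.73] F [-6.2 -9.   4.5] M [-1.46  0.86 -0.02] w 0.0009 4.846200754182064
```

>>> {"op": "apply_moves", "data": {"deltas": [[[-0.1,0,0],[0,0,0],1],[[-0.3,0,0],[0,0,0],1],[[-0.4,0,0],[0,0,0],1],[[-0.2,0,-0.3],[0,0,0],1],[[0,0,-0.5],[0,0,0],1],[[0,0,-0.5],[0,0,0],1],[[0,0,-0.5],[0,0,0],1],[[-0.4,0,-0.3],[0,0,0],1],[[-0.5,0,0],[0,0,0],1],[[-0.5,0,0],[0,0,0],1]]}}

```text
time: 30.9
position: [0.5118, -0.0713, 0.2197]
ee_rot: [2.858, 1.303, 0.001]
force: [-0.6, -0.1, 0.3]
gripper_width: 0.0006
grip_force: 0.0
```

>>> {"op": "apply_moves", "data": {"deltas": [[[-0.6,0,0],[0,0,0],1],[[-0.6,0,0],[0,0,0],1],[[-0.6,0,0],[0,0,0],1],[[-0.4,0,0],[0,0,0],1],[[0,0,0],[0,0,0],1],[[0,0,0],[0,0,0],1],[[0,0,0],[0,0,0],1],[[0,0,0],[0,0,0],1],[[0,0,0],[0,0,0],1],[[0,0,0],[0,0,0],1]]}}

```text
time: 31.9
position: [0.4413, -0.1528, 0.2191]
ee_rot: [-2.858, -1.304, 0.0]
force: [-0.0, -0.5, -0.4]
gripper_width: 0.0006
grip_force: 0.0
```

```bash
python3 -c "
from h import *
f=fr('top'); print(slot(f['frame'],f,35));st();cv2.imwrite('pics/end.png',f['frame'])"
```

```text
(np.float32(34.956978), np.float64(0.0006781560883244043), 38)
31.95 [ 0.4412 -0.1528  0.2191] yaw 49.04 q [-0.36  0.19  1.97  0.    0.98  0.36] F [-0.1 -0.3 -0.7] M [-0.06  0.    0.02] w 0.0006 0.0
```

View pics/end.png

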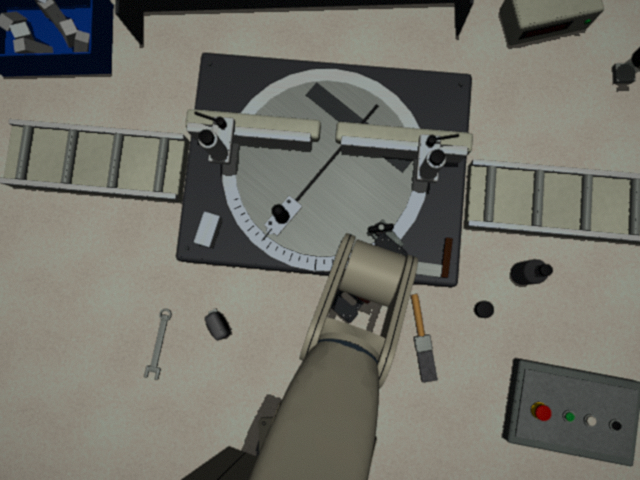

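The final view shows the handle at (281,213) with the table still at 35°. The offcut, square, tape, brush, spanner, plug and bottle are where they began, and the arm is clear. Handing in.

```bash
python3 -c "
from workcell import arm
print(arm.close_job())"
```

```text
the job is handed in; nothing more can be done
None
```

The job is handed in: the turntable stands at about 35° left (measured 34.96°), the clamp knob is tight at about 1.0 N m, the table held against an 11 N push on the handle, and nothing lying about was visibly shifted.

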